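# Latch the green stain box

## Robot

A 7-joint arm with a two-finger parallel gripper is mounted at the origin on the work surface. World frame = base frame: x ahead of the robot, y to its left, z up, the work surface at z = 0. Lengths are in m, angles in rad, forces in N, time in s.
With the tool pointing down it reaches from about 0.35 to 0.9 m from the base axis. Payload 7.2 kg.
Tool frame: the origin (TCP) lies between the finger pads; the fingertips stand 25 mm ahead of it and the grasp point (between the pads) lies 6 mm ahead of it; z points along the fingers, y is the direction in which the jaws open and shut (so a half turn about z gives the same grasp; the last joint's range is limited). The gripper opens to 88 mm and grips with 3 to 60 N. Pads are 20 mm wide; open, the fingers measure 115 mm over their backs; the gripper's body (75 mm by 178 mm) begins 61 mm behind the grasp point.
Start: joints at [-1.25, 0.411, -0.013, 1.596, 0.006, 1.134, -0.082], TCP at [0.237, 0.578, 0.248] pointing down, gripper open.
Joint ranges: [-2.95, 2.95], [-0.29, 1.99], [-1.47, 1.44], [0.14, 2.54], [-1.03, 4.17], [0.13, 1.85], [-2.86, 2.86]. Speed limits (rad/s): [2.39, 2.39, 3.01, 3.01, 3.14, 3.14, 3.14].

## Interface

Orientations are given as a rotation vector (axis times angle).
In Python, from cell import read_state, grab_frame, camera_info, close_job gives the robot as it stands.
- The arm moves only by the tool carry_out, never from a script. Its arguments are lists of equal length, an entry for each row: "linear": the shift along the tool's x, y, z in units of 60 mm (1.0 is 60 mm), a list of three; "turn": the turn, a rotation vector about the tool's x, y, z in units of 10 degrees (1.0 is 10 degrees), a list of three; "claw": the opening, from -1 (shut) to 1 (fully open). In form: {"linear": [[x, y, z], ...], "turn": [[ax, ay, az], ...], "claw": [claw, ...]}. A call has 1 to 20 rows; each row shifts and turns the commanded pose from where the row before left it, along the tool's axes as they then stand; what a row does not reach is not made up. A row lasts 1/8 s, in which the tool goes at most 62.5 mm and 10.7 degrees, less where a joint would pass 70% of its speed; a pose out of reach is approached as far as the arm can. A call is refused whole if a number of a shift passes 1 or a number of a turn 1, either way. A call with a gripper value outside its range is refused whole. The fingers move at their own pace and stop on an object; "squeeze" is the grip in N (left out, the last holds). Time passes only in rows, so rows that do not move let the fingers close. It gives the time, the measured TCP pose, the force and the opening at its end, in the units of the state.
- read_state(): the state, without advancing time (a new reading comes with each control period).
- grab_frame(name): name is "scene" or "side" or "wrist"; returns the picture (480x640x3 uint8, red, green, blue); there is no depth.
- camera_info(name): a dict with "intrinsics" (3x3 intrinsics, pixels), "rvec" (rotation vector, rad) and "tvec" (3), from world to camera coordinates, as OpenCV has them. Camera axes: x right, y down, z forward; pixel columns grow to the right and rows downward; lengths in m; the calibration is good to about 2 mm. A picture is of the moment at which its call begins: read the wrist's pose just before it. camera_info takes no time and is no camera call; for the wrist camera it gives the pose at the moment of the call.
- close_job(): hands the job in, once; it reports no verdict.
The state is a dict: "time_s": time; "joint_pos": joint angles; "qvel": joint speeds; "tau": joint torques, N m; "tool_pos": TCP position; "eef_rot": TCP orientation; "wrist_force": force on the tool from outside, world axes, zero at the start; "torque": the same for the moment, N m; "opening": finger opening in m.
Only numpy, scipy, OpenCV 4.12 (cv2) and the standard library are available. Lean on these libraries where they do the work, as an engineer would, in place of code of your own. Each camera call takes 0.05 s, during which the arm holds its last target. There are 200 camera calls.

## Task

Shut the draw latch of the green stain box: tip its brass claw forward so that it hooks over the keeper on the lid, and only then swing the red lever back and down over centre until it lies fully down and holds the lid drawn in. Leave the latch of the grey box as it is.

Things in the scene. Friction and masses are not known exactly. Their poses are not given: they have to be found in the camera images.
- green_keeper (a point): Top of the green box's keeper, mid-length: steel rod, 8 mm thick, 34 mm long, on the lid, 117 mm above the table. x: level, from lever to keeper, away from the robot; y: across; z: up. Box: dark green, fixed, 300 x 160 mm, top 85 mm high. Lid starts 6 mm open on a spring; the latch draws it in with up to 25 N. Lever hinge axis (along y, on the box): at the start 52 mm to -x of here, 10 mm below.
- green_lever (a joint): Lever hinge of the green latch, rad: 0 shut (level, pointing to -x), about 1.6 at the start (1.57 upright, more leans to the keeper), stop 1.8. Red grip plate: 33 mm wide, 5 mm thick, 32 to 62 mm from the hinge axis; upright, its face to the keeper is 9 mm to -x of the axis; shut, its top is 9 mm below the axis. Stays where left (1 N moves it); needs about 4 N to draw the lid, stays shut past 0.3.
- green_claw_tip (a point): Tip edge, upper face, of the green latch's brass claw: strap 20 x 4 mm, 12 mm lip turned down at the tip. Its pin is on the lever, 80 mm away; lever upright: 9 mm to -x of and 22 mm above the hinge axis. Starts 56 to 76 deg above level, leaning to +x; 0.5 N to +x turns it; below 50 deg it falls and hooks behind the rod. Hooked, it is 15 to 25 mm to +x of the keeper point, 4 mm above; shut, 7 and 6.
- grey_claw_tip (a point): The same point of the latch on the other box, which is light grey and otherwise the same, also open. Its claw and lever must stay as they are.

How it is judged:
By the outcome, as a careful person would: the job done as asked, in the order asked, and still so for the second after the job is handed in, with the robot touching nothing.
It also fails if it takes over 42 s, if anything falls off the work surface, if the arm or the gripper's body presses on something with over 40 N, if the wrist force passes 120 N, or if a joint passes its speed limit or range.

## Working session

There is one attempt and no reset: what is moved stays moved. The work goes in short steps, Python scripts to look and compute and a tool call to move; the robot and the scene stay as the last step left them, time stands still between calls to the robot, and variables do not carry over. Pictures are saved under pics/ and viewed, about 8 in all and at most 12, crops included, and the job is handed in when it is done.

Besides the shell and the picture viewer there is one more tool, called after "Emit:" by a JSON object that holds its "fn" and its "kwargs", one argument or row to a line. carry_out: Moves the arm, as the interface text tells. Its arguments: {"type":"object","properties":{"linear":{"type":"array"},"turn":{"type":"array"},"claw":{"type":"array"},"squeeze":{"type":"number"}},"required":["linear","turn","claw"]}

```bash
mkdir -p pics; ls
python3 - <<'E'
from cell import *
import cv2,numpy as np
s=read_state();print(s)
a=grab_frame("scene");b=grab_frame("side")
cv2.imwrite("pics/scene0.png",a[:,:,::-1]);cv2.imwrite("pics/side0.png",b[:,:,::-1])
for n in("scene","side","wrist"):
    c=camera_info(n);R=cv2.Rodrigues(np.array(c["rvec"]))[0];print(n,c["intrinsics"],(-R.T@c["tvec"]),R[2])
E
```

```text
pics
{'time_s': 0.0, 'joint_pos': array([-1.25021129,  0.41186858, -0.01277111,  1.59702314,  0.00561291,
        1.1342924 , -0.08217838]), 'qvel': array([ 4.73455899e-04,  1.66367705e-03,  1.30202273e-03, -5.71568784e-04,
       -1.19666266e-03,  8.89358824e-04, -2.17510016e-05]), 'tau': array([-1.24691112e-03, -5.87941647e+01,  6.41019233e-01, -2.91077882e+01,
       -5.38658921e-02,  1.83592597e-02,  1.55543130e-04]), 'tool_pos': array([0.23674971, 0.57793112, 0.24683681]), 'eef_rot': array([-6.06660611e-01, -3.08225295e+00,  2.42254892e-03]), 'wrist_force': array([-0.19997177,  0.06121733,  0.34430547]), 'torque': array([-0.01205905,  0.04904833,  0.05498733]), 'opening': 0.08790075116722446}
scene [[474.23644849   0.         317.17681642]
 [  0.         474.23644849 235.66770667]
 [  0.           0.           1.        ]] [0.95272285 0.24159979 0.73141788] [-0.52802871 -0.3195339  -0.78681877]
side [[520.82633473   0.         316.70802355]
 [  0.         520.82633473 242.52427235]
 [  0.           0.           1.        ]] [0.43038914 0.61495619 0.54570559] [ 0.22136399 -0.80671843 -0.54790816]
wrist [[375.90578638   0.         310.65221214]
 [  0.         375.90578638 244.67911512]
 [  0.           0.           1.        ]] [0.16484368 0.60682458 0.38366845] [ 0.25978231 -0.10868286 -0.95953175]
```

View pics/scene0.png

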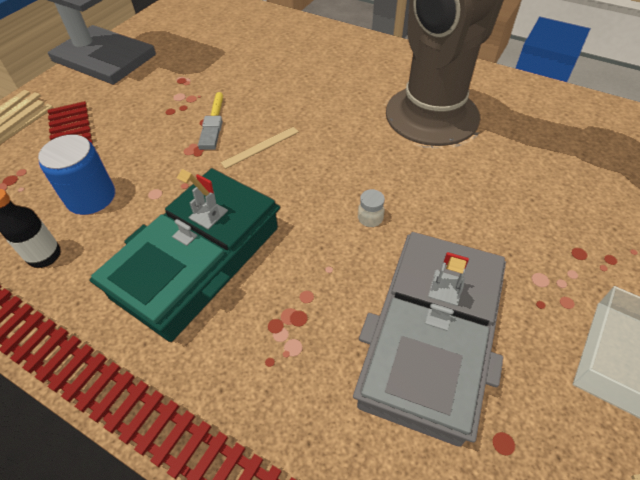

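View pics/side0.png

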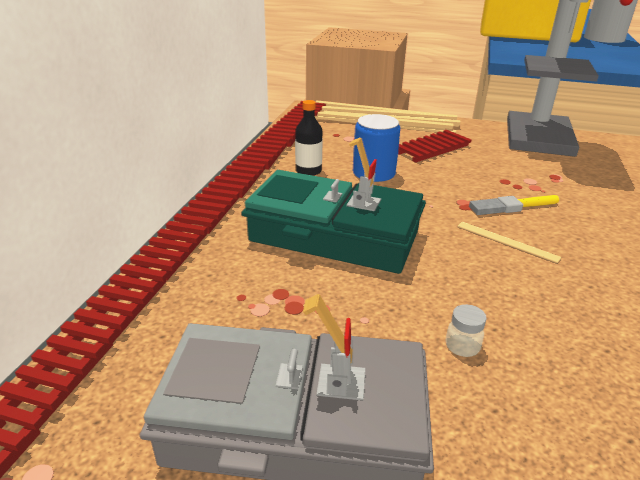

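The scene view shows the green box at the left, with its keeper near (185,230) and claw near (190,178). In the side view the keeper is near (334,188) and the claw tip near (358,140). I'll zoom in on both.

```bash
python3 - <<'E'
import cv2,numpy as np
a=cv2.imread("pics/scene0.png")[160:260,150:250];b=cv2.imread("pics/side0.png")[125:225,310:410]
r=lambda i:cv2.resize(i,(400*1,400),interpolation=cv2.INTER_CUBIC)
cv2.imwrite("pics/crop0.png",np.hstack([r(a),r(b)]))
E
cat > h.py <<'E'
from cell import *
import cv2,numpy as np
def ray(name,px,c=None):
    c=c or camera_info(name);R=cv2.Rodrigues(np.array(c["rvec"],float))[0]
    u=cv2.undistortPoints(np.array([[px]],float),np.array(c["intrinsics"]),None)[0,0]
    d=R.T@np.r_[u,1];return -R.T@np.array(c["tvec"]),d/np.linalg.norm(d)
def plane(name,px,z,c=None):
    o,d=ray(name,px,c);return o+d*(z-o[2])/d[2]
def tri(r1,r2):
    (o1,d1),(o2,d2)=r1,r2
    t=np.linalg.lstsq(np.c_[d1,-d2],o2-o1,rcond=None)[0]
    p,q=o1+t[0]*d1,o2+t[1]*d2;return (p+q)/2,np.linalg.norm(p-q)
E
```

```text
(no output)
```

View pics/crop0.png

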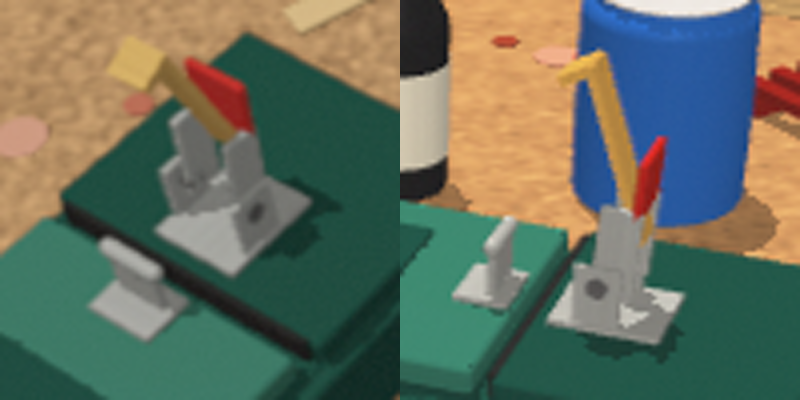

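The crop (4x) shows the scene keeper top running (105,240)–(158,270), and the claw corner at about (143,48). In the side half, the rod runs (513,222)–(490,250), and the claw corner is at about (602,53).

Run:
```python
from h import *
S=lambda x,y:(150+x/4-.4,160+y/4-.4)
D=lambda x,y:(310+(x-400)/4-.4,125+y/4-.4)
def T(n,a,b):print(n,*[np.round(v,4) for v in tri(ray("scene",S(*a)),ray("side",D(*b)))])
T("keeper",(131,253),(501,235))
T("clawtip",(143,47),(602,54))
T("bolt",(257,212),(597,289))
T("plate top near",(203,275),(547,322))
e=[plane("scene",S(*p),.115) for p in((105,242),(160,270))];print(e,np.linalg.norm(e[0]-e[1]))
e=[plane("side",D(*p),.115) for p in((513,222),(490,250))];print(e,np.linalg.norm(e[0]-e[1]))
# gap edge on box lid: black strip lower edge
e=[plane("scene",S(*p),.085) for p in((63,198),(313,345))];print(e,np.arctan2(*(e[1]-e[0])[1::-1]),np.linalg.norm(e[0]-e[1]))
p=[plane("scene",q,.085) for q in((221,170),(279,207))];print(p,np.linalg.norm(p[0]-p[1]))
print(plane("scene",S(131,253),.117),plane("side",D(501,235),.117))
```

```text
keeper [ 0.6268 -0.2225  0.114 ] 0.002
clawtip [ 0.5868 -0.222   0.2048] 0.0032
bolt [ 0.5767 -0.1959  0.1067] 0.0004
plate top near [ 0.6015 -0.2138  0.0772] 0.0018
[array([ 0.62708063, -0.23649785,  0.115     ]), array([ 0.62771466, -0.20591649,  0.115     ])] 0.030587932218317328
[array([ 0.62462109, -0.23337642,  0.115     ]), array([ 0.62773547, -0.20284162,  0.115     ])] 0.03069321702196047
[array([ 0.60024234, -0.29394289,  0.085     ]), array([ 0.61241172, -0.14348034,  0.085     ])] 1.490092213451865 0.15095388046959543
[array([ 0.46892021, -0.26635516,  0.085     ]), array([ 0.49518289, -0.11479061,  0.085     ])] 0.15382307890089206
[ 0.62747847 -0.22124284  0.117     ] [ 0.62575215 -0.21495515  0.117     ]
```

Emit:
{"fn": "carry_out", "kwargs": {
  "linear": [
    [0,0,-0.5],
    [0,0,-0.5],
    [-0.588,-0.645,0],
    [-0.588,-0.645,0],
    [-0.588,-0.645,0],
    [-0.588,-0.645,0],
    [-0.588,-0.645,0],
    [-0.588,-0.645,0],
    [-0.588,-0.645,0],
    [-0.588,-0.645,0],
    [-0.588,-0.645,0],
    [-0.588,-0.645,0],
    [-0.588,-0.645,0],
    [-0.588,-0.645,0],
    [-0.588,-0.645,0],
    [-0.588,-0.645,0],
    [-0.588,-0.645,0],
    [-0.588,-0.645,0]
  ],
  "turn": [
    [0,0,0],
    [0,0,0],
    [0,0,0],
    [0,0,0],
    [0,0,0],
    [0,0,0],
    [0,0,0],
    [0,0,0],
    [0,0,0],
    [0,0,0],
    [0,0,0],
    [0,0,0],
    [0,0,0],
    [0,0,0],
    [0,0,0],
    [0,0,0],
    [0,0,0],
    [0,0,0]
  ],
  "claw": [-1,-1,-1,-1,-1,-1,-1,-1,-1,-1,-1,-1,-1,-1,-1,-1,-1,-1]
}}

```text
time_s: 2.35
tool_pos: [0.5249, -0.2099, 0.3074]
eef_rot: [-0.606, -3.082, -0.0]
wrist_force: [1.0, 0.1, 1.1]
opening: 0.0002
```

Emit:
{"fn": "carry_out", "kwargs": {
  "linear": [
    [0,0,0],
    [0,0,0],
    [0,0,0],
    [0,0,0],
    [0,0,0],
    [0,0,0],
    [0,0,0],
    [0,0,0],
    [0,0,0]
  ],
  "turn": [
    [0,0,0.917],
    [0,0,0.917],
    [0,0,0.917],
    [0,0,0.917],
    [0,0,0.917],
    [0,0,0.917],
    [0,0,0.917],
    [0,0,0.917],
    [0,0,0]
  ],
  "claw": [-1,-1,-1,-1,-1,-1,-1,-1,-1]
}}

```text
time_s: 3.48
tool_pos: [0.5245, -0.2084, 0.3073]
eef_rot: [-2.326, -2.111, 0.001]
wrist_force: [0.3, -0.3, -0.2]
opening: 0.0007
```

Run:
```python
from h import *
s=read_state();print(s["time_s"],s["tool_pos"],s["opening"],s["joint_pos"]);print(cv2.Rodrigues(s["eef_rot"])[0])
a=grab_frame("wrist");cv2.imwrite("pics/w1.png",a[:,:,::-1]);c=camera_info("wrist")
R=cv2.Rodrigues(np.array(c["rvec"]))[0];print(-R.T@c["tvec"],R)
for p in((.6268,-.2225,.117),(.575,-.214,.107)):
  print(cv2.projectPoints(np.array([p]),np.array(c["rvec"]),np.array(c["tvec"]),np.array(c["intrinsics"]),None)[0])
np.savez("w1.npz",**c)
```

```text
3.475 [ 0.52446129 -0.20835235  0.30725425] 0.000729678734041258 [-0.41575322  0.35096874  0.94002591  1.70783411 -0.29777295  1.23605022
  0.49762327]
[[ 9.69615049e-02  9.95287728e-01 -8.97164409e-04]
 [ 9.95288102e-01 -9.69616844e-02 -1.58758535e-04]
 [-2.45000994e-04 -8.77543596e-04 -9.99999585e-01]]
[ 0.53148777 -0.13198308  0.44409213] [[ 0.99545063 -0.09527045 -0.0012617 ]
 [-0.09103636 -0.95495061  0.28245657]
 [-0.02811463 -0.28105671 -0.95927926]]
[[[426.72452497 228.34082855]]]
[[[366.79234381 221.97082754]]]
```

View pics/w1.png

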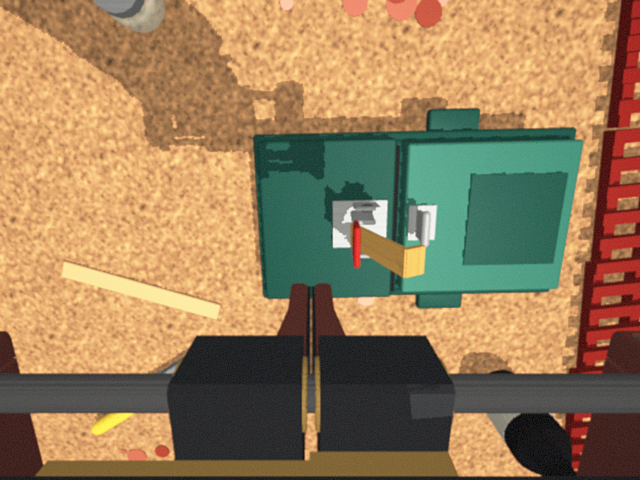

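The wrist view shows the keeper rod at about (425,227), within 2 px of my prediction, so its position holds. The red plate is at (357,245) and the claw leans over to (415,262). I'll come down behind the claw and push it forward.

Emit:
{"fn": "carry_out", "kwargs": {
  "linear": [
    [-0.07,0,0.425],
    [0,0,0.425],
    [0,0,0.425],
    [0,0,0.425],
    [0,0,0],
    [0,0.2,0],
    [0,0.2,0],
    [0,0.15,0],
    [0,0.1,0],
    [0,0.1,0],
    [0,0.1,0],
    [0,0.1,0],
    [0,0.1,0],
    [0,0.1,0],
    [0,0.1,0],
    [0,0.1,0],
    [0,0,0]
  ],
  "turn": [
    [0,0,0],
    [0,0,0],
    [0,0,0],
    [0,0,0],
    [0,0,0],
    [0,0,0],
    [0,0,0],
    [0,0,0],
    [0,0,0],
    [0,0,0],
    [0,0,0],
    [0,0,0],
    [0,0,0],
    [0,0,0],
    [0,0,0],
    [0,0,0],
    [0,0,0]
  ],
  "claw": [-1,-1,-1,-1,-1,-1,-1,-1,-1,-1,-1,-1,-1,-1,-1,-1,-1]
}}

```text
time_s: 5.65
tool_pos: [0.6051, -0.2207, 0.2055]
eef_rot: [2.328, 2.11, -0.0]
wrist_force: [-0.2, -0.0, -0.1]
opening: 0.0008
```

Run:
```python
from h import *
s=read_state();print(s["time_s"],s["tool_pos"],s["wrist_force"])
r=lambda i:cv2.resize(i,(400,400),interpolation=cv2.INTER_CUBIC)
cv2.imwrite("pics/c2.png",np.hstack([r(grab_frame("scene")[140:260,140:260]),r(grab_frame("side")[115:235,300:420])])[:,:,::-1])
```

```text
5.65 [ 0.60513735 -0.220745    0.20548018] [-0.20458214 -0.0228619  -0.08492086]
```

View pics/c2.png

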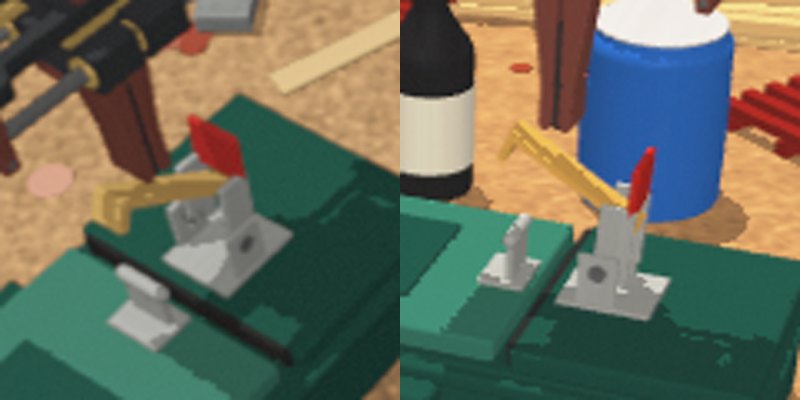

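The claw has tipped to about 40° (tip near (515,130) in the side half) and the finger is clear of it. It may still be falling, so I'll wait and look again.

Emit:
{"fn": "carry_out", "kwargs": {
  "linear": [
    [0,0,0],
    [0,0,0],
    [0,0,0],
    [0,0,0],
    [0,0,0],
    [0,0,0]
  ],
  "turn": [
    [0,0,0],
    [0,0,0],
    [0,0,0],
    [0,0,0],
    [0,0,0],
    [0,0,0]
  ],
  "claw": [-1,-1,-1,-1,-1,-1]
}}

```text
time_s: 6.5
tool_pos: [0.6048, -0.2208, 0.2056]
eef_rot: [-2.328, -2.109, 0.0]
wrist_force: [-0.3, -0.5, -0.8]
opening: 0.0003
```

Run:
```python
from h import *
s=read_state();print(s["time_s"],s["tool_pos"],s["wrist_force"])
r=lambda i:cv2.resize(i,(400,400),interpolation=cv2.INTER_CUBIC)
cv2.imwrite("pics/c3.png",np.hstack([r(grab_frame("scene")[140:260,140:260]),r(grab_frame("side")[115:235,300:420])])[:,:,::-1])
```

```text
6.5 [ 0.60475341 -0.22076272  0.2056232 ] [-0.28863307 -0.47601001 -0.7891534 ]
```

View pics/c3.png

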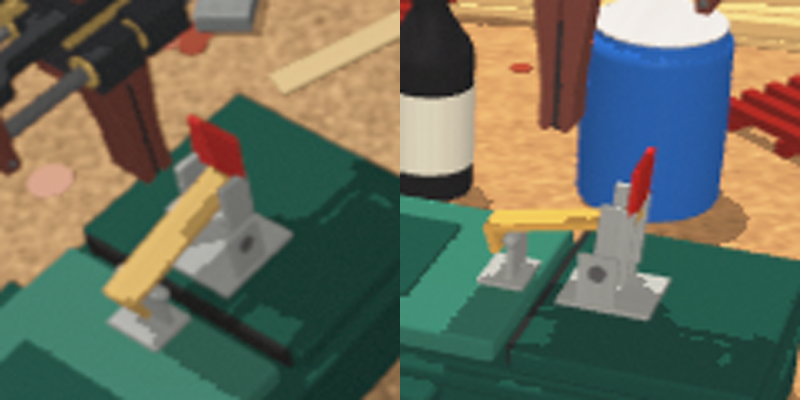

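The claw now lies level, with its lip past the keeper rod (side half: lip at (490,240), rod at (513,240)). Next is the lever: I'll come down on the keeper side of the plate and sweep it back along the arc.

Emit:
{"fn": "carry_out", "kwargs": {
  "linear": [
    [0,-0.27,0],
    [0,0,0.22],
    [0,0,0.22],
    [0,-0.125,0],
    [0,-0.125,0],
    [0,-0.1,0.025],
    [0,-0.1,0.025],
    [0,-0.092,0.05],
    [0,-0.092,0.05],
    [0,-0.084,0.075],
    [0,-0.084,0.075],
    [0,0,0]
  ],
  "turn": [
    [0,0,0],
    [0,0,0],
    [0,0,0],
    [0,0,0],
    [0,0,0],
    [0,0,0],
    [0,0,0],
    [0,0,0],
    [0,0,0],
    [0,0,0],
    [0,0,0],
    [0,0,0]
  ],
  "claw": [-1,-1,-1,-1,-1,-1,-1,-1,-1,-1,-1,-1]
}}

```text
time_s: 8.1
tool_pos: [0.5405, -0.2143, 0.161]
eef_rot: [-2.328, -2.109, 0.0]
wrist_force: [2.2, -0.7, 1.2]
opening: 0.0005
```

Run:
```python
from h import *
s=read_state();print(s["time_s"],s["tool_pos"],s["wrist_force"])
r=lambda i:cv2.resize(i,(400,400),interpolation=cv2.INTER_CUBIC)
cv2.imwrite("pics/c4.png",np.hstack([r(grab_frame("scene")[140:260,140:260]),r(grab_frame("side")[115:235,300:420])])[:,:,::-1])
```

```text
8.1 [ 0.54048944 -0.21425519  0.16098309] [ 2.19713215 -0.73269844  1.15760379]
```

View pics/c4.png

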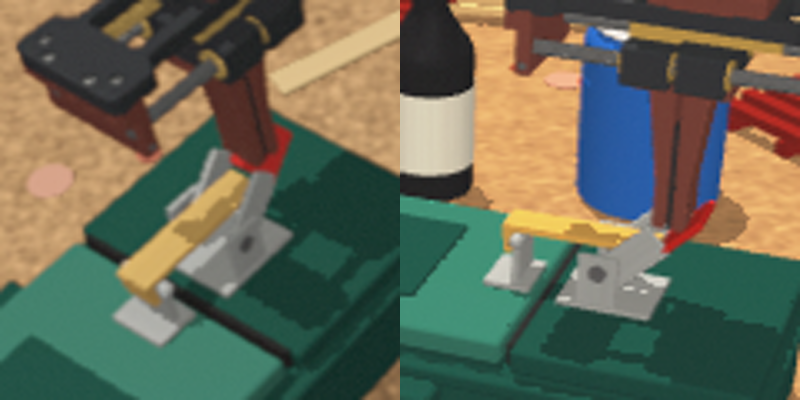

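The lever is at about 45°, the finger sits on the red plate, and the claw is still hooked over the rod. I'll continue the arc down.

Emit:
{"fn": "carry_out", "kwargs": {
  "linear": [
    [0,-0.063,0.09],
    [0,-0.063,0.09],
    [0,-0.042,0.106],
    [0,-0.042,0.106],
    [0,-0.008,0.1],
    [0,0,0.1],
    [0,0,0.05],
    [0,0,0]
  ],
  "turn": [
    [0,0,0],
    [0,0,0],
    [0,0,0],
    [0,0,0],
    [0,0,0],
    [0,0,0],
    [0,0,0],
    [0,0,0]
  ],
  "claw": [-1,-1,-1,-1,-1,-1,-1,-1]
}}

```text
time_s: 9.2
tool_pos: [0.5269, -0.213, 0.1231]
eef_rot: [-2.327, -2.108, -0.0]
wrist_force: [-4.5, 2.4, 10.1]
opening: 0.0003
```

Emit:
{"fn": "carry_out", "kwargs": {
  "linear": [
    [0,0,0.04],
    [0,0,0.04],
    [0,0,0]
  ],
  "turn": [
    [0,0,0],
    [0,0,0],
    [0,0,0]
  ],
  "claw": [-1,-1,-1]
}}

```text
time_s: 9.57
tool_pos: [0.5272, -0.2132, 0.1219]
eef_rot: [-2.327, -2.107, -0.005]
wrist_force: [-16.6, 8.6, 50.3]
opening: 0.0003
```

The force jumped to 50 N with only 1 mm of travel, so the lever is on its stop. I'll back off upward and check.

Emit:
{"fn": "carry_out", "kwargs": {
  "linear": [
    [0,0,-0.1],
    [0,0,-0.5],
    [0,0,-1],
    [0,0,-1],
    [0,-0.5,-0.3],
    [0,-0.8,0],
    [0,-0.8,0],
    [0,0,0],
    [0,0,0]
  ],
  "turn": [
    [0,0,0],
    [0,0,0],
    [0,0,0],
    [0,0,0],
    [0,0,0],
    [0,0,0],
    [0,0,0],
    [0,0,0],
    [0,0,0]
  ],
  "claw": [-1,-1,-1,-1,-1,-1,-1,-1,-1]
}}

```text
time_s: 10.7
tool_pos: [0.4031, -0.2003, 0.2922]
eef_rot: [2.327, 2.111, 0.002]
wrist_force: [0.3, 0.4, 0.8]
opening: 0.0
```

Run:
```python
from h import *
s=read_state();print(s["time_s"],s["tool_pos"],s["wrist_force"])
r=lambda i:cv2.resize(i,(400,400),interpolation=cv2.INTER_CUBIC)
b=grab_frame("side")
cv2.imwrite("pics/c5.png",np.hstack([r(grab_frame("scene")[140:260,140:260]),r(b[115:235,300:420])])[:,:,::-1])
a=cv2.imread("pics/side0.png")[:,:,::-1]
g=np.abs(a.astype(int)-b)[285:420,280:380].max(2);print("grey latch diff px",(g>40).sum())
```

```text
10.7 [ 0.40307415 -0.20030756  0.29221566] [0.3429451  0.36469472 0.76385157]
grey latch diff px 0
```

View pics/c5.png

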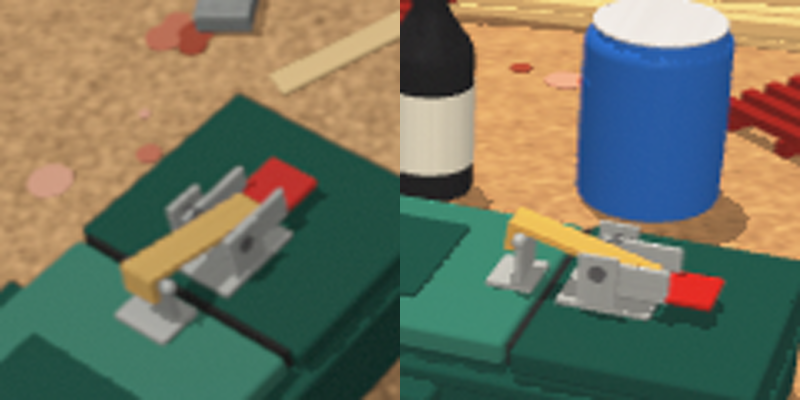

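The lever lies flat (red plate at (697,290) in the side half), the claw is hooked tight over the rod, and the gap is narrower. The robot is clear, so I'm handing in.

```bash
python3 -c "
from cell import *
print(close_job())"
```

```text
the job is handed in; nothing more can be done
None
```

The green box's latch is shut, and I handed the job in at about 10.7 s on the robot's clock. With closed fingers I tipped the brass claw forward until it fell. I checked in the pictures that it had hooked over the keeper before swinging the red lever back and down to its stop.

- **Lever and claw:** In the last pictures, taken with the arm away, the lever lies level, the claw is tight over the keeper rod, and the lid gap looks narrower. I did not measure the lever angle or the lid gap.
- **Grey latch:** The side picture showed no change there from the start (0 differing pixels).
- **Forces:** The last press reached a wrist force of about 50 N upward (the limit is 120 N). It came through the fingertips on the lever at its stop. After the arm backed off, the wrist force read under 1 N.
- **Disagreements:** No check failed. The only mismatch was a few millimetres between the two cameras on the keeper position, which a closer wrist picture settled.

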